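Set the end stop against a clipped chamber slide

TASK

The chamber slide lies where the cell was found, so it must not shift. Swing the spring clip onto the slide and let go so that the clip holds it, slide the blue end stop up until it just bears gently on the end of the slide, then swing the clip clear of the slide again, leaving slide and stop where they are so that the slide can be lifted out and put back in the same place.

Things in the scene. Friction and masses are not known exactly. Their poses are not given: they have to be found in the camera images.
- stage_top (a point): Centre of the top face of a black microscope stage plate, 200 (x) by 300 (y) mm, 10 thick, level, 150 mm above the table on four posts. Axes as the robot's, turned with the stage: +x away from the robot, +y left, +z up. All stage positions below (mm) are in this frame. Nothing on the stage but the slide and a dish is loose.
- slide: Chamber slide: white plate 54 (x) by 90 (y) by 5 mm, about 90 g, rubber under it, steel bath ring (diameter 32, 7 high) at its middle, two 4 mm stubs. Origin: centre of its underside; axes parallel to the stage's. Its +x long edge lies along a fixed fence 3 mm high. Clipped, it gives way sideways at roughly 7 N, unclipped at under 1 N. It must stay where it lies, to within 2.5 mm.
- clip_pivot (a point): Axis of the clip's brass pivot screw (top 18 mm above the stage), at the stage's top face, at (-70, 55).
- clip (a joint): Swing of the spring clip about its vertical pivot screw, rad: 0 the clip points to the stage's +y, pi/2 to +x; growing is clockwise from above, towards the slide. Range -0.2 to 2.4. Stiff screw (0.13 N m): stays where left.
- clip_knob (a point): Centre of the orange knob by which the clip is lifted and swung: upright cylinder, diameter 11, 22 tall, on the leaf 56 mm from the pivot axis; centre 23.5 mm above the stage when the clip is down off the slide.
- clip_toe (a point): Underside of the clip's rounded toe (8 mm thick, 11 wide), 70 mm from the pivot axis. Off the slide it rests 1.5 mm above the stage; lift it to pass the slide's edge, but over 18 mm above the stage the spring is bent. It presses on the slide with about 6 N: on any flat part, 3 mm or more inside the edges and off the ring, best about 30 mm to +y of the slide's middle.
- leaf: The clip's sprung steel leaf with knob and toe, 12 mm wide, about 10 mm above the stage. Origin on the pivot axis 9 mm above the stage, x along the leaf to the toe. It flexes up about a level axis at the pivot, sprung down: lifting takes about 5.5 N at the knob to start, 10 N with the toe 10 mm up, and half as much again in a tight grip that hinders the knob's tilt. Do not ram or press it onto the slide (15 N at most between them).
- stop: Blue end stop, block 30 by 24 by 9 mm that slides along the stage's y in a guide. Origin on the stage's top face below the middle of the block and knob. Moves to +y, towards the slide's -y end; travel 55 mm; drags with about 2.5 N, stays where left. Its steel nose screw (tip diameter 8, 4 mm above the stage) meets the slide's end first; it may press on the slide with 8 N at most.
- stop_knob (a point): Centre of the black upright knob by which the stop is moved: diameter 14, 23 tall, centre 25.5 mm above the stage. The tip of the nose screw is 37 to 47 mm to +y of the knob's axis: its reach was set and locked by the last user and is not reported, so find by sight and feel where it meets the slide. (nose_c1 is the centre of its ball tip, 4 mm behind the tip.)
- dish: Bystander: small clear dish, 37 mm across, 11 high, on the far left of the stage; origin under its centre. Leave it.
- bottle: Bystander on the table: amber bottle, 60 mm across, 150 tall; origin under its centre. Leave it.

How it is judged:
By the outcome, as a careful person would: the job done as asked, in the order asked, and still so for the second after the job is handed in, with the robot touching nothing.
It also fails if it takes over 69 s, if anything falls off the work surface, if the arm or the gripper's body presses on something with over 40 N, if the wrist force passes 120 N, or if a joint passes its speed limit or range.

ROBOT

A 6-joint arm with a two-finger parallel gripper is mounted at the origin on the work surface. World frame = base frame: x ahead of the robot, y to its left, z up, the work surface at z = 0. Lengths are in mm, angles in rad, forces in N, time in s.
With the tool pointing down it reaches from about 275 to 750 mm from the base axis. Payload 10.2 kg.
Tool frame: the origin (TCP) lies midway between the tips of the shut fingers; the grasp point (between the pads) lies 19 mm behind it; z points along the fingers, y is the line along which they close (so a half turn about z gives the same grasp; the last joint's range is limited). The gripper opens to 85 mm and grips with 20 to 120 N. Pads are 22 mm wide; open, the fingers measure 114 mm over their backs; the gripper's body (76 mm by 85 mm) begins 54 mm behind the grasp point. The pads swing forward as they close: fully open they stand 13 mm farther back than shut.
Start: joints at [-1.431, 0.313, 1.498, -0, 1.331, -0.223], TCP at [186.307, -490.837, 207.894] pointing down, gripper open.
Joint ranges: [-2.94, 2.94], [-0.97, 2.17], [0.19, 2.56], [-1.23, 4.37], [0.02, 3.11], [-2.88, 2.88]. Speed limits (rad/s): [2.39, 2.39, 3.01, 3.14, 3.14, 3.14].

INTERFACE

Orientations are given as a unit quaternion [w, x, y, z].
In Python, from rig import ctrl gives the robot as it stands.
- The arm moves only by the tool send_rows, never from a script. Its argument "targets" is a list of rows, each an object with "offset": the shift along the world's x, y, z in cm, a list of three; "spin": the turn about the world's z in rad. A call has 1 to 8 rows; each row is the pose to reach, as a shift and turn from the pose commanded when the call began; what a row does not reach only later rows make up. A row lasts 1/12 s, in which the tool goes at most 41.7 mm and 7.16 degrees, less where a joint would pass 70% of its speed; a pose out of reach is approached as far as the arm can. A call with a gripper value outside its range is refused whole. "grip" is the opening, from 0 (shut) to 1 (fully open), set as the call begins (left out, the last holds). The fingers move at their own pace and stop on an object; "squeeze" is the grip in N (left out, the last holds). Time passes only in rows, so rows that repeat a pose let the fingers close. It gives the time, the measured TCP pose, the force, the opening and the grip force at its end, in the units of the state.
- ctrl.sense(): the state, without advancing time (a new reading comes with each control period).
- ctrl.capture(name): name is "scene" or "top"; returns (picture, depth): 480x640x3 uint8, red, green, blue; 480x640 float32, mm along the optical axis (not along the pixel's ray), 0 where there is no reading.
- ctrl.calibration(name): a dict with "fx", "fy", "cx", "cy" (pixels), "view" (4x4, takes a point from world to camera coordinates). Camera axes: x right, y down, z forward; pixel columns grow to the right and rows downward; lengths in mm; the calibration is good to about 2 mm. A picture is of the moment at which its call begins. calibration takes no time and is no camera call.
- ctrl.finish_job(): hands the job in; it is judged then, once.
Trained networks look in the newest picture that a camera, given by its name, has taken for a name from the list of things; names that differ only in an ending like _2 or _b are one class to them, and where a whole thing is asked for, a point or a joint stands for the part that bears it (a point fixed in the world has none). Each returns a list of dicts, best first, with "conf" (0 to 1); they miss things now and then, are a little off and sometimes report something else, mostly with a low value. They report only what shows in the picture. A call takes as long as a camera call.
- ctrl.search_frame(camera, query): "box" ([left, top, right, bottom] in pixels, round what is visible of it).
- ctrl.place_of(camera, query): "uv" ([column, row] in pixels: a listed point, or the origin of a listed thing).
The state is a dict: "time_s": time; "joints": joint angles; "dq": joint speeds; "tau": joint torques, N m; "eef_pos": TCP position; "ee_rot": TCP orientation; "force": force on the tool from outside, world axes, zero at the start; "wrist_torque": the same for the moment, N m; "grip_width": opening from 0.0 (shut) to 1.0 (fully open); "grip_force": force on a finger pad.
Only numpy, scipy, OpenCV 4.12 (cv2) and the standard library are available. Lean on these libraries where they do the work, as an engineer would, in place of code of your own. Each camera call takes 0.05 s, during which the arm holds its last target. There are 200 camera calls.

## Working session

There is one attempt and no reset: what is moved stays moved. The work goes in short steps, Python scripts to look and compute and a tool call to move; the robot and the scene stay as the last step left them, time stands still between calls to the robot, and variables do not carry over. Pictures are saved under pics/ and viewed, at most 10 in all, crops included, and the job is handed in when it is done.

Besides the shell and the picture viewer there is one more tool, called by a JSON object that holds its "op" and its "data". send_rows: Moves the arm, as the interface text tells. Its arguments: {"type":"object","properties":{"targets":{"type":"array"},"grip":{"type":"number"},"squeeze":{"type":"number"}},"required":["targets"]}

```bash
mkdir -p pics
cat > h.py <<'E'
import numpy as np, cv2
from rig import ctrl
def px(cam,p):
    c=ctrl.calibration(cam); V=np.array(c["view"]); q=V[:3,:3]@np.array(p)+V[:3,3]
    return np.array([c["fx"]*q[0]/q[2]+c["cx"], c["fy"]*q[1]/q[2]+c["cy"]])
def ray(cam,uv,z):
    """world point on pixel ray at height z"""
    c=ctrl.calibration(cam); V=np.array(c["view"]); R=V[:3,:3]; o=-R.T@V[:3,3]
    d=R.T@np.array([(uv[0]-c["cx"])/c["fx"],(uv[1]-c["cy"])/c["fy"],1]); return o+d*(z-o[2])/d[2]
def dep(D,cam,uv):
    c=ctrl.calibration(cam); V=np.array(c["view"]); R=V[:3,:3]; o=-R.T@V[:3,3]
    u,v=int(round(uv[0])),int(round(uv[1])); z=D[v,u]
    return o+R.T@np.array([(uv[0]-c["cx"])/c["fx"],(uv[1]-c["cy"])/c["fy"],1])*z
E
python3 - <<'E'
from h import *
np.set_printoptions(precision=1,suppress=True)
H=dict(stage_top=150,slide=150,clip_pivot=150,clip_knob=173.5,clip_toe=151.5,stop=150,stop_knob=175.5,nose_c1=154,dish=150)
for cam in("scene","top"):
    P,D=ctrl.capture(cam); cv2.imwrite(f"pics/{cam}0.png",P[:,:,::-1]); np.save(f"{cam}0.npy",D)
    c=ctrl.calibration(cam);V=np.array(c["view"]);print(cam,c["fx"],-V[:3,:3].T@V[:3,3],V[2,:3])
    for n,h in H.items():
        for r in ctrl.place_of(cam,n)[:2]: print(n,r["conf"],np.array(r["uv"]),ray(cam,r["uv"],h))
print(ctrl.sense())
E
```

```text
scene 592.077518733856 [ 884.9  555.7 1041.3] [-0.3 -0.4 -0.9]
stage_top 0.63 [300.5 202.4] [536.9  69.6 150. ]
slide 0.92 [299.7 201.4] [536.7  67.  150. ]
clip_knob 0.83 [368.9 211.9] [466.3 173.9 173.5]
clip_toe 0.83 [375.1 224.3] [464.6 190.6 151.5]
stop 0.67 [258.4 168. ] [549.8 -41.6 150. ]
stop 0.42 [367.8 212.3] [457.1 162.9 150. ]
stop_knob 0.57 [255.6 160.6] [553.3 -41.5 175.5]Traceback (most recent call last):
  File "<stdin>", line 8, in <module>
ValueError: it knows: bottle, clip_knob, clip_pivot, clip_toe, dish, leaf, slide, stage_top, stop, stop_knob
```

Run:
```python
from h import *
np.set_printoptions(precision=1,suppress=True)
H=dict(stage_top=150,slide=150,clip_pivot=150,clip_knob=173.5,clip_toe=151.5,leaf=159,stop=150,stop_knob=175.5,dish=150,bottle=0)
for cam in("top","scene"):
    P,D=ctrl.capture(cam); cv2.imwrite(f"pics/{cam}0.png",P[:,:,::-1]); np.save(f"{cam}0.npy",D)
    c=ctrl.calibration(cam);V=np.array(c["view"]);print(cam,c["fx"],-V[:3,:3].T@V[:3,3],V[2,:3])
    for n,h in H.items():
        if cam=="scene" and n not in("clip_pivot","leaf","dish","bottle"):continue
        for r in ctrl.place_of(cam,n)[:2]: print(n,r["conf"],np.array(r["uv"]),ray(cam,r["uv"],h))
print(ctrl.sense())
```

```text
top 467.35061908223724 [419.7  95.  854.3] [ 0.2  0.  -1. ]
slide 0.79 [350.9 248.2] [540.2  61.4 150. ]
clip_pivot 0.82 [317.  300.3] [461.3 113.3 150. ]
clip_knob 0.67 [279.5 296.9] [465.1 167.2 173.5]
clip_toe 0.6 [265.5 293.1] [472.3 190.7 151.5]
leaf 0.45 [423.9 236.5] [555.8 -48.5 159. ]
stop 0.97 [419.6 237.3] [556.4 -43.7 150. ]
stop_knob 0.81 [426.3 235.8] [553.6 -48.6 175.5]
dish 0.73 [280.6 211.7] [598.5 169.6 150. ]
bottle 0.91 [182.9 308.8] [455.8 362.    0. ]
scene 592.077518733856 [ 884.9  555.7 1041.3] [-0.3 -0.4 -0.9]
clip_pivot 0.56 [347.6 196.4] [462.5 113.8 150. ]
leaf 0.87 [350.9 197.8] [464.2 124.4 159. ]
dish 0.68 [310.9 258.1] [594.2 170.7 150. ]
bottle 0.76 [437.9 323.1] [448.2 364.8   0. ]
{'time_s': 1.2, 'joints': array([-1.4,  0.3,  1.5, -0. ,  1.3, -0.2]), 'dq': array([-0.,  0., -0., -0.,  0.,  0.]), 'tau': array([ -0. , -41.2, -26. ,  -0. ,   0. ,  -0. ]), 'eef_pos': array([ 186.3, -490.8,  207.9]), 'ee_rot': array([-0. ,  1. ,  0.2, -0. ]), 'force': array([ 0.9, -0.1, -0.2]), 'wrist_torque': array([-0., -0.,  0.]), 'grip_force': 0.0, 'grip_width': 0.9988822647989928}
```

View pics/top0.png

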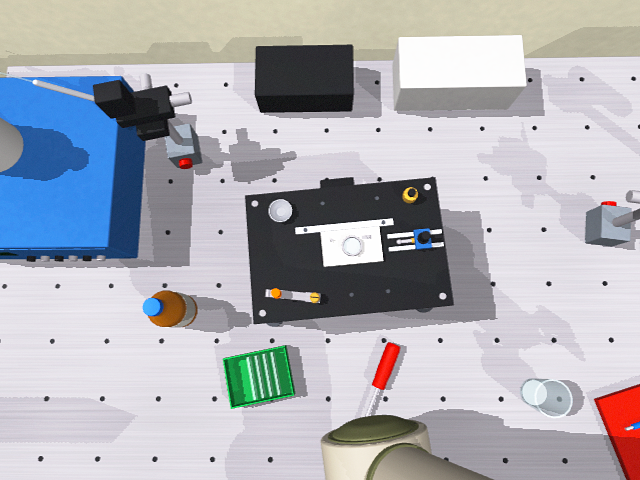

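View pics/scene0.png

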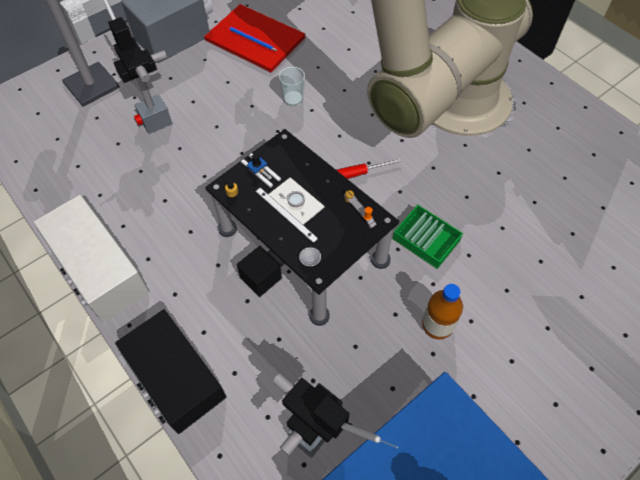

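The top view shows the slide at (352,245), its fence above it, the stop at (423,238), the clip with its knob at (276,293) and pivot at (316,298), and the dish at (280,211). A brass post stands at (410,195). Next I'll fit the stage and knob positions from depth.

```bash
cat >> h.py <<'E'
def cloud(cam,D):
    c=ctrl.calibration(cam); V=np.array(c["view"]); R=V[:3,:3]; o=-R.T@V[:3,3]
    v,u=np.indices(D.shape); C=np.stack([(u-c["cx"])/c["fx"]*D,(v-c["cy"])/c["fy"]*D,D],-1); return C@R+o
E
python3 - <<'E'
from h import *
np.set_printoptions(precision=1,suppress=True)
for cam in("top","scene"):
    D=np.load(f"{cam}0.npy"); I=cv2.imread(f"pics/{cam}0.png"); W=cloud(cam,D)
    hsv=cv2.cvtColor(I,cv2.COLOR_BGR2HSV).astype(int)
    near=(abs(W[...,0]-540)<170)&(abs(W[...,1]-65)<200)&(D>0)
    m=near&(W[...,2]>143)&(W[...,2]<160)
    zs=W[...,2][m]; print(cam,"z med",np.median(zs),m.sum())
    r=cv2.minAreaRect(W[...,:2][m].astype(np.float32)); print("stage",r)
    a=np.deg2rad(r[2]); a=(a+np.pi/4)%(np.pi/2)-np.pi/4; c0=np.array(r[0]); ca,sa=np.cos(a),np.sin(a)
    def st(p): d=p[...,:2]-c0; return np.stack([ca*d[...,0]+sa*d[...,1],-sa*d[...,0]+ca*d[...,1],p[...,2]-150],-1)
    S=st(W); hi=near&(S[...,2]>12)&(abs(S[...,0])<100)&(abs(S[...,1])<150)
    n,L,_,_=cv2.connectedComponentsWithStats(hi.astype(np.uint8))
    for k in range(1,n):
        q=S[L==k]
        if len(q)>5: print("high",len(q),q.mean(0),"max",q.max(0),"min",q.min(0),"world",W[L==k].mean(0))
    wh=near&(hsv[...,1]<60)&(hsv[...,2]>150)&(abs(S[...,0])<60)&(abs(S[...,1])<70)
    n,L,st_,_=cv2.connectedComponentsWithStats(wh.astype(np.uint8))
    for k in range(1,n):
        if st_[k,4]>300:
            q=S[L==k];
            r2=cv2.minAreaRect(q[:,:2].astype(np.float32)); print("white",len(q),r2,"zmed",np.median(q[:,2]))
    bl=near&(hsv[...,0]>95)&(hsv[...,0]<125)&(hsv[...,1]>140)&(abs(S[...,0])<60)
    q=S[bl]; print("blue",len(q),q.mean(0),q.min(0),q.max(0))
for cam,b in(("top",(235,170,465,330)),("scene",(195,120,405,300))):
    I=cv2.imread(f"pics/{cam}0.png")[b[1]:b[3],b[0]:b[2]]
    cv2.imwrite(f"pics/{cam}0c.png",cv2.resize(I,None,fx=3.3,fy=3.3,interpolation=cv2.INTER_CUBIC))
E
```

```text
top z med 150.13765537685697 24273
stage ((540.2222290039062, 68.0440444946289), (200.6186065673828, 300.55499267578125), 5.138416767120361)
high 161 [  70.  -103.6   20.7] max [ 82.4 -94.1  30.1] min [  61.2 -114.5   12.7] world [619.2 -28.9 170.7]
high 305 [   0.7 -112.8   20.5] max [  16.9 -102.1   39.1] min [ -12.9 -126.5   12. ] world [551.  -44.2 170.5]
high 7 [10.9  3.1 13.1] max [13.6  6.4 14.5] min [ 8.  -0.1 12.3] world [550.8  72.1 163.1]
high 11 [  0.4 -21.7  13.1] max [  6.9 -19.3  14.4] min [ -5.2 -23.1  12.3] world [542.6  46.5 163.1]
high 7 [ 1.6  6.4 12.7] max [ 5.   7.4 13.8] min [-1.1  5.4 12. ] world [541.3  74.6 162.7]
high 9 [-12.3  -6.7  12.7] max [-11.5  -3.5  13.6] min [-13.2 -11.1  12. ] world [528.6  60.3 162.7]
high 149 [-61.9 103.   22.4] max [-53.5 117.5  36.8] min [-70.1  80.8  12. ] world [469.4 165.  172.4]
high 85 [-70.5  55.3  17.4] max [-63.2  63.6  20. ] min [-77.6  48.2  12.1] world [465.  116.8 167.4]
white 2674 ((7.96759033203125, 0.13181304931640625), (139.82723999023438, 65.9127197265625), 89.55823516845703) zmed 4.66765859929302
blue 215 [  
[... 728 characters left out ...]
igh 6 [  9.4 -19.1  13.4] max [ 13.3 -17.1  14.3] min [  6.1 -22.1  12.6] world [549.7  52.8 163.4]
high 14 [15.4 -4.3 13.2] max [17.9  5.2 14.4] min [ 12.  -13.7  12.2] world [554.5  68.1 163.2]
high 6 [-1.1  6.4 13.4] max [ 1.5  8.8 14.6] min [-4.1  4.4 12.1] world [537.   77.2 163.4]
high 6 [-67.8  75.9  13. ] max [-64.9  76.7  14.6] min [-70.5  74.2  12.1] world [464.3 140.5 163. ]
high 135 [-58.2 106.8  22.9] max [-51.1 119.3  38.3] min [-66.4  83.1  12.1] world [471.1 172.1 172.9]
white 1572 ((8.298503875732422, 0.24822998046875), (139.00062561035156, 66.13763427734375), 89.61528778076172) zmed 5.353069556613036
blue 136 [   5.1 -111.8   14.1] [ -18.6 -137.     0.2] [ 18.2 -99.5  35.3]
```

View pics/top0c.png

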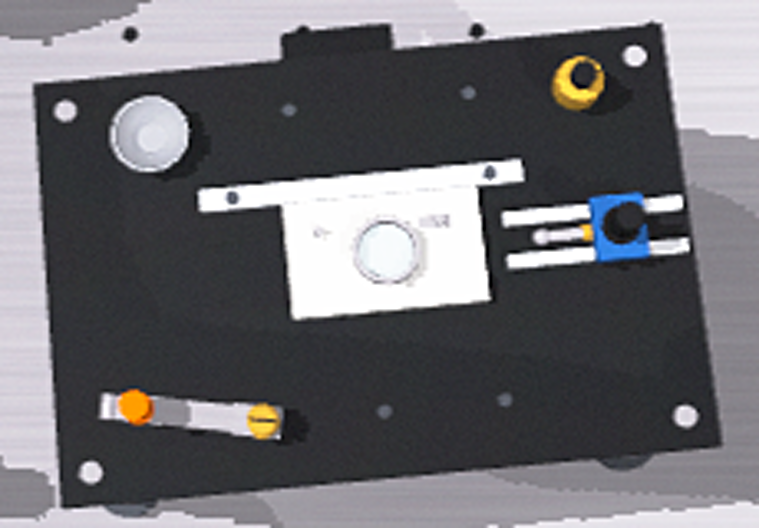

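Run:
```python
from h import *
from scipy.spatial.transform import Rotation as R
s=ctrl.sense(); w,x,y,z=s["ee_rot"]; M=R.from_quat([x,y,z,w]).as_matrix(); print(s["eef_pos"],"yaw of tool y",np.arctan2(M[1,1],M[0,1]),M[:,2])
a=np.deg2rad(5.14);c0=np.array([539.5,69.5])
def w_(p): return c0+np.array([[np.cos(a),-np.sin(a)],[np.sin(a),np.cos(a)]])@p
for th in np.r_[.16,np.linspace(.25,2.05,10)]:
    e=np.array([np.sin(th),np.cos(th)]); print(th,"knob",w_(np.array([-70,55])+56*e),"toe",w_(np.array([-70,55])+70*e),"tool y",-th+a)
```

```text
[ 186.33176684 -490.82524822  207.88391246] yaw of tool y -1.2079438226046535 [-1.18596628e-05  3.08145123e-05 -9.99999999e-01]
0.16 knob [468.78706003 173.86927444] toe [469.77031097 187.83470381] tool y -0.07029007644749147
0.25 knob [473.79191223 173.28969448] toe [476.02637623 187.11022886] tool y -0.16029007644749146
0.44999999999999996 knob [484.59661545 170.41205442] toe [489.53225525 183.51317879] tool y -0.36029007644749145
0.6499999999999999 knob [494.61424512 165.44521243] toe [502.05429234 177.3046263 ] tool y -0.5602900764474914
0.85 knob [503.44542999 158.5871808 ] toe [513.09327342 168.73208677] tool y -0.7602900764474915
1.0499999999999998 knob [510.73809856 150.11136763] toe [522.20910914 158.13732031] tool y -0.9602900764474913
1.25 knob [516.20151516 140.35567684] toe [529.03837989 145.94270682] tool y -1.1602900764474915
1.45 knob [519.61787061 129.70903703] toe [533.3088242  132.63440705] tool y -1.3602900764474914
1.65 knob [520.85096559 118.59589614] toe [534.85019293 118.74298094] tool y -1.5602900764474914
1.8499999999999999 knob [519.85164052 107.45930002] toe [533.60103658 104.82223579] tool y -1.7602900764474914
2.05 knob [516.65973531  96.74322961] toe [529.61115507  91.42714778] tool y -1.9602900764474913
```

{"op": "send_rows", "data": {"targets": [{"offset": [1.2, 2.8, 3], "spin": 0.05}, {"offset": [2.4, 5.6, 3], "spin": 0.1}, {"offset": [3.6, 8.4, 3], "spin": 0.15}, {"offset": [4.8, 11.2, 3], "spin": 0.2}, {"offset": [6, 14, 3], "spin": 0.25}, {"offset": [7.2, 17, 3], "spin": 0.3}, {"offset": [8.4, 20, 3], "spin": 0.35}, {"offset": [9.4, 22, 3], "spin": 0.4}], "grip": 0.4, "squeeze": 30}}

```text
time_s: 1.87
eef_pos: [280.7, -268.6, 238.1]
ee_rot: [0.0, 0.928, 0.374, 0.0]
force: [1.2, 0.0, 0.8]
grip_width: 0.4
grip_force: 0.0
```

{"op": "send_rows", "data": {"targets": [{"offset": [1.2, 2.8, 0], "spin": 0.05}, {"offset": [2.4, 5.6, 0], "spin": 0.1}, {"offset": [3.6, 8.4, 0], "spin": 0.15}, {"offset": [4.8, 11.2, 0], "spin": 0.2}, {"offset": [6, 14, 0], "spin": 0.25}, {"offset": [7.2, 17, 0], "spin": 0.3}, {"offset": [8.4, 20, 0], "spin": 0.35}, {"offset": [9.4, 22, 0], "spin": 0.4}]}}

```text
time_s: 2.53
eef_pos: [374.6, -48.5, 238.1]
ee_rot: [0.0, 0.835, 0.551, 0.0]
force: [0.2, -1.2, -0.0]
grip_width: 0.399
grip_force: 0.0
```

{"op": "send_rows", "data": {"targets": [{"offset": [1.2, 2.8, 0], "spin": 0.05}, {"offset": [2.4, 5.6, 0], "spin": 0.1}, {"offset": [3.6, 8.4, 0], "spin": 0.15}, {"offset": [4.8, 11.2, 0], "spin": 0.2}, {"offset": [6, 14, 0], "spin": 0.25}, {"offset": [7.2, 17, 0], "spin": 0.3}, {"offset": [8.4, 20, 0], "spin": 0.34}, {"offset": [9.4, 22.4, 0], "spin": 0.34}]}}

```text
time_s: 3.2
eef_pos: [468.7, 175.3, 237.8]
ee_rot: [-0.0, 0.73, 0.684, 0.0]
force: [1.1, -0.5, 0.1]
grip_width: 0.397
grip_force: 0.0
```

{"op": "send_rows", "data": {"targets": [{"offset": [0, 0, 0], "spin": 0}, {"offset": [0, 0, 0], "spin": 0}]}}

```text
time_s: 3.37
eef_pos: [468.2, 173.9, 237.5]
ee_rot: [-0.0, 0.73, 0.683, -0.0]
force: [-1.0, 0.1, -0.4]
grip_width: 0.397
grip_force: 0.0
```

{"op": "send_rows", "data": {"targets": [{"offset": [0.05, 0, -2.5]}, {"offset": [0.05, 0, -4]}, {"offset": [0.05, 0, -5]}, {"offset": [0.05, 0, -6]}, {"offset": [0.05, 0, -6.6]}, {"offset": [0.05, 0, -7.2]}, {"offset": [0.05, 0, -7.2]}, {"offset": [0.05, 0, -7.2]}]}}

```text
invalid input
```

```bash
cat > crop.py <<'E'
import sys
from h import *
n,cam,x0,y0,x1,y1=sys.argv[1],sys.argv[2],*map(int,sys.argv[3:7])
P,D=ctrl.capture(cam); np.save(f"{n}.npy",D); cv2.imwrite(f"pics/{n}f.png",P[:,:,::-1])
cv2.imwrite(f"pics/{n}.png",cv2.resize(P[y0:y1,x0:x1,::-1],(780,int(780*(y1-y0)/(x1-x0))),interpolation=cv2.INTER_CUBIC))
s=ctrl.sense(); print(s["eef_pos"],s["force"],s["wrist_torque"],s["time_s"])
E
python3 crop.py s1 scene 320 160 420 235
```

```text
[468.08942451 173.06674014 237.69282326] [-1.31332712  0.99775739 -0.62018481] [-0.03272196  0.03270343  0.01385488] 3.4167
```

View pics/s1.png

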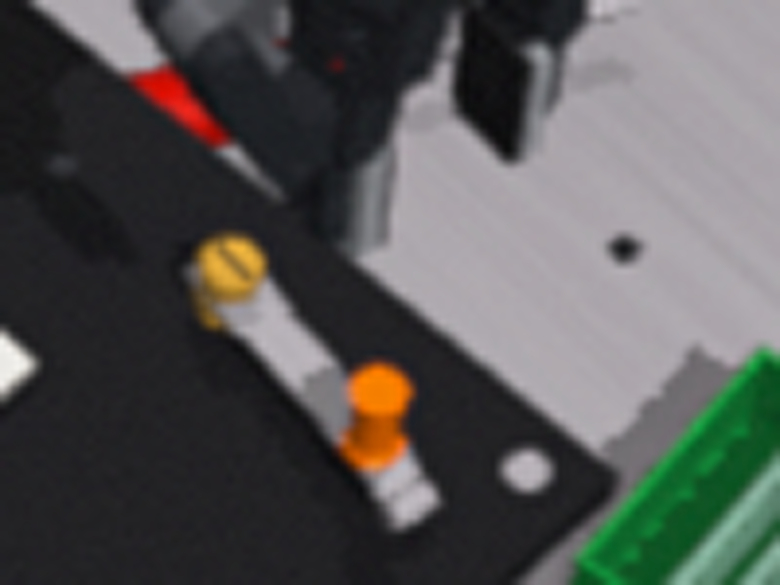

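The crop shows the knob at (378,400) with a flanged base and the fingers still above it. The move was refused because "spin" was missing, so I'll send it again.

{"op": "send_rows", "data": {"targets": [{"offset": [0.05, 0.05, -2.5], "spin": 0}, {"offset": [0.05, 0.05, -4], "spin": 0}, {"offset": [0.05, 0.05, -5], "spin": 0}, {"offset": [0.05, 0.05, -6], "spin": 0}, {"offset": [0.05, 0.05, -6.6], "spin": 0}, {"offset": [0.05, 0.05, -7.1], "spin": 0}, {"offset": [0.05, 0.05, -7.1], "spin": 0}, {"offset": [0.05, 0.05, -7.1], "spin": 0}]}}

```text
time_s: 4.08
eef_pos: [469.0, 173.6, 167.3]
ee_rot: [0.0, 0.731, 0.683, 0.0]
force: [-0.5, -0.4, -1.4]
grip_width: 0.401
grip_force: 0.0
```

```bash
python3 crop.py s2 scene 320 160 420 235
```

```text
[469.09858834 173.62996608 167.43259432] [-0.0145392   0.00558719 -0.18504272] [-0.05360118 -0.00676742  0.00497795] 4.1333
```

View pics/s2.png

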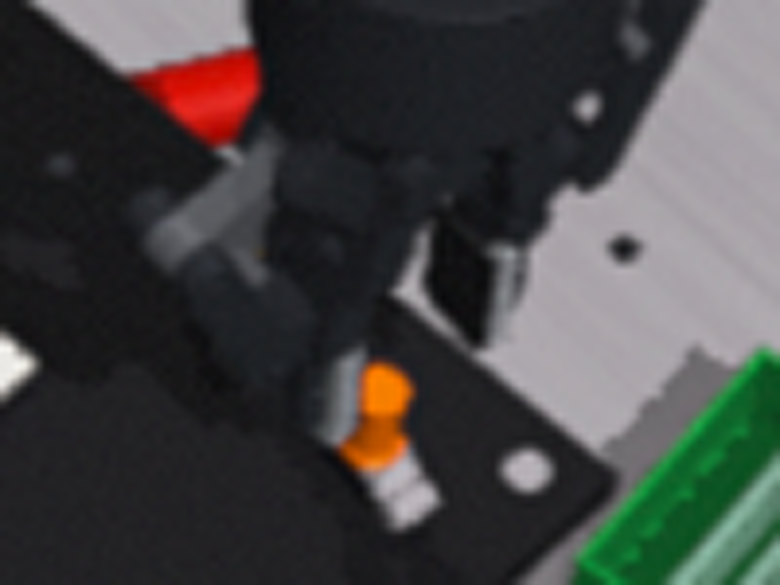

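The knob sits between the fingers at about (380,420). Closing the grip now.

{"op": "send_rows", "data": {"targets": [{"offset": [0, 0, 0], "spin": 0}, {"offset": [0, 0, 0], "spin": 0}, {"offset": [0, 0, 0], "spin": 0}, {"offset": [0, 0, 0], "spin": 0}, {"offset": [0, 0, 0], "spin": 0}, {"offset": [0, 0, 0], "spin": 0}], "grip": 0, "squeeze": 30}}

```text
time_s: 4.63
eef_pos: [468.8, 173.7, 166.9]
ee_rot: [0.0, 0.731, 0.683, 0.0]
force: [-0.0, 0.2, -0.7]
grip_width: -0.001
grip_force: 0.0
```

```bash
python3 crop.py s3 scene 320 160 420 235
python3 - <<'E'
from h import *
for n,p in(("tcp",[468.8,173.7,167]),):print(px("scene",p),px("top",p))
for n,h in(("clip_knob",173.5),("clip_toe",151.5),("clip_pivot",168)):
    for r in ctrl.place_of("scene",n)[:2]:print(n,r,ray("scene",r["uv"],h))
E
```

```text
[468.81981337 173.6699406  166.93494089] [0.22532558 0.42695689 1.11048886] [ 0.00233828 -0.04238022 -0.0245143 ] 4.6833
[367.52913354 214.59563315] [275.59885716 294.6754132 ]
clip_knob {'uv': [370.7, 215.5], 'conf': 0.62} [468.88263096 181.43206668 173.5       ]
clip_knob {'uv': [374.1, 226.9], 'conf': 0.24} [479.87508733 202.43971473 173.5       ]
clip_pivot {'uv': [348.8, 195.0], 'conf': 0.7} [467.44613059 121.83541077 168.        ]
```

View pics/s3.png

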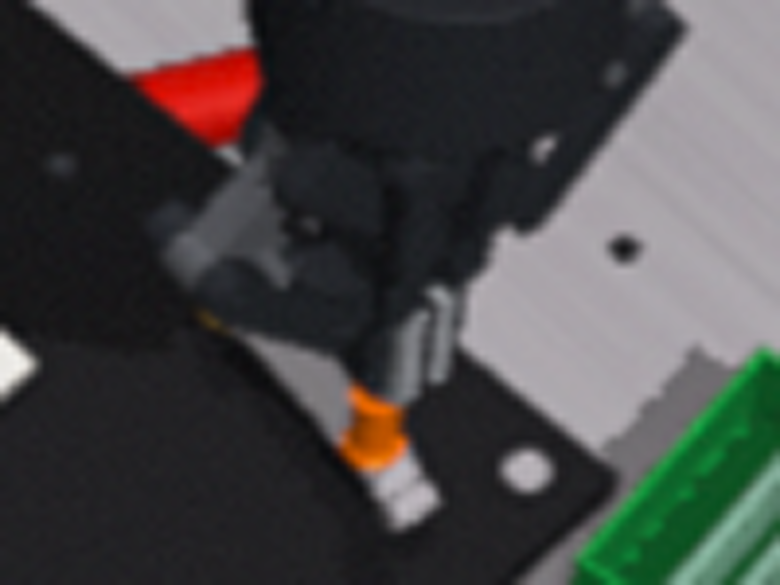

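Run:
```python
from h import *
print(px("scene",[469.6,184.7,167]),ray("scene",[373.8,210.4],167),ray("scene",[367.7,217.5],162.5),"top of knob from s1",ray("scene",[320+380/7.8,160+388/7.8],184.5))
D=np.load("s3.npy");W=cloud("scene",D);I=cv2.cvtColor(cv2.imread("pics/s3f.png"),cv2.COLOR_BGR2HSV).astype(int)
m=(I[...,0]>5)&(I[...,0]<18)&(I[...,1]>180)&(abs(W[...,0]-468)<30)&(abs(W[...,1]-174)<30)&(D>0)
q=W[m];print(q[:, :].round(0)[::4])
b=W[(D>0)&(np.hypot(W[...,0]-472,W[...,1]-178)<25)&(W[...,2]>164)&(W[...,2]<200)&~m];print(b[b[:,2].argsort()][:12].round(1))
for cam in["top"]:
  P,D=ctrl.capture(cam);W=cloud(cam,D);I=cv2.cvtColor(P,cv2.COLOR_RGB2HSV).astype(int)
  m=(I[...,0]>5)&(I[...,0]<18)&(I[...,1]>180)&(abs(W[...,0]-468)<30)&(abs(W[...,1]-174)<30)&(D>0);print(W[m].round(0))
```

```text
[371.38648013 218.94506318] [454.45024755 174.16152305 167.        ] [470.45527514 176.44652286 162.5       ] top of knob from s1 [468.93053802 175.22364633 184.5       ]
[[475. 172. 187.]
 [474. 176. 186.]
 [473. 178. 184.]
 [474. 177. 181.]
 [468. 180. 179.]
 [473. 180. 181.]
 [475. 176. 175.]
 [470. 180. 175.]
 [476. 177. 173.]
 [470. 181. 171.]
 [475. 176. 168.]
 [468. 180. 166.]
 [477. 176. 167.]
 [471. 180. 166.]
 [476. 178. 165.]]
[[468.8 185.7 164. ]
 [466.1 182.7 164. ]
 [465.8 161.3 164.1]
 [464.4 154.3 164.1]
 [470.  158.  164.3]
 [477.1 181.9 164.4]
 [474.5 184.2 164.6]
 [468.8 159.3 164.6]
 [470.5 182.3 164.7]
 [474.6 155.1 165.4]
 [470.6 163.9 165.5]
 [473.5 169.8 165.6]]
[]
```

Run:
```python
from h import *
D=np.load("s3.npy");W=cloud("scene",D);I=cv2.imread("pics/s3f.png")
for v in range(196,216,2):
    print(v,[(u,*W[v,u].round(0).astype(int),I[v,u].mean().round().astype(int)) for u in range(366,379,3)])
```

```text
196 [(366, np.int64(484), np.int64(179), np.int64(245), np.int64(38)), (369, np.int64(483), np.int64(185), np.int64(250), np.int64(18)), (372, np.int64(477), np.int64(186), np.int64(247), np.int64(32)), (375, np.int64(469), np.int64(185), np.int64(238), np.int64(64)), (378, np.int64(463), np.int64(187), np.int64(235), np.int64(41))]
198 [(366, np.int64(485), np.int64(181), np.int64(242), np.int64(34)), (369, np.int64(483), np.int64(186), np.int64(246), np.int64(25)), (372, np.int64(476), np.int64(186), np.int64(240), np.int64(32)), (375, np.int64(466), np.int64(184), np.int64(228), np.int64(88)), (378, np.int64(462), np.int64(186), np.int64(226), np.int64(94))]
200 [(366, np.int64(489), np.int64(185), np.int64(244), np.int64(35)), (369, np.int64(483), np.int64(186), np.int64(239), np.int64(27)), (372, np.int64(478), np.int64(188), np.int64(237), np.int64(62)), (375, np.int64(468), np.int64(186), np.int64(226), np.int64(73)), (378, np.int64(460), np.int64(185), np.int64(218), np.int64(83))]
202 [(366, np.int64(489), np.int64(186), np.int64(240), np.int64(26)), (369, np.int64(476), np.
[... 1557 characters left out ...]
np.int64(153), np.int64(32))]
212 [(366, np.int64(475), np.int64(175), np.int64(183), np.int64(97)), (369, np.int64(472), np.int64(180), np.int64(186), np.int64(110)), (372, np.int64(452), np.int64(168), np.int64(152), np.int64(42)), (375, np.int64(448), np.int64(171), np.int64(152), np.int64(33)), (378, np.int64(444), np.int64(175), np.int64(153), np.int64(34))]
214 [(366, np.int64(475), np.int64(176), np.int64(178), np.int64(65)), (369, np.int64(473), np.int64(180), np.int64(181), np.int64(89)), (372, np.int64(454), np.int64(170), np.int64(150), np.int64(34)), (375, np.int64(449), np.int64(173), np.int64(149), np.int64(34)), (378, np.int64(446), np.int64(177), np.int64(151), np.int64(34))]
```

The depth map puts the fingertips at about z=195, though the reported TCP is z=167. So the real tips sit about 28 mm higher than reported, and x and y agree. The knob was never between the pads. I'll open, descend carefully while watching the force, and check with depth.

{"op": "send_rows", "data": {"targets": [{"offset": [0, 0, 0], "spin": 0}, {"offset": [0, 0, 0], "spin": 0}, {"offset": [0, 0, 0], "spin": 0}, {"offset": [0, 0, -0.4], "spin": 0}, {"offset": [0, 0, -0.8], "spin": 0}, {"offset": [0, 0, -1.2], "spin": 0}, {"offset": [0, 0, -1.5], "spin": 0}, {"offset": [0, 0, -1.5], "spin": 0}], "grip": 0.4}}

```text
time_s: 5.55
eef_pos: [468.4, 173.6, 151.0]
ee_rot: [-0.0, 0.731, 0.683, -0.001]
force: [-0.2, 0.2, -0.3]
grip_width: 0.397
grip_force: 0.0
```

```bash
cat > tips.py <<'E'
from h import *
s=ctrl.sense(); e=s["eef_pos"]; print(e,s["force"],s["time_s"])
P,D=ctrl.capture("scene"); W=cloud("scene",D); H=cv2.cvtColor(P,cv2.COLOR_RGB2HSV)
m=(D>0)&(np.hypot(W[...,0]-e[0],W[...,1]-e[1])<45)&(W[...,2]>164)&(W[...,2]<240)&(H[...,1]<110)
v,u=np.nonzero(m); q=W[m]
k=q[:,2].argsort()[:25]
for a,b,c in zip(u[k],v[k],q[k]): print(a,b,c.round(0),P[b,a])
E
python3 tips.py; python3 crop.py s4 scene 320 160 420 235
```

```text
[468.42300165 173.60834935 151.04979011] [-0.16237347  0.20977273 -0.34965904] 5.55
370 219 [470. 182. 164.] [208 149 130]
368 222 [478. 185. 167.] [144 142 146]
374 203 [448. 166. 175.] [19 19 18]
374 202 [447. 166. 177.] [17 17 16]
361 221 [491. 181. 177.] [62 63 64]
375 204 [449. 170. 177.] [17 17 20]
377 206 [449. 176. 178.] [22 20 21]
362 221 [491. 183. 179.] [75 77 80]
361 220 [491. 180. 179.] [79 80 82]
375 203 [449. 169. 179.] [20 19 20]
378 207 [450. 179. 180.] [20 18 21]
378 206 [449. 178. 180.] [18 17 19]
376 205 [450. 174. 180.] [19 21 21]
364 220 [487. 184. 180.] [109 113 118]
380 209 [451. 185. 180.] [23 22 24]
379 208 [451. 182. 180.] [17 18 20]
377 205 [449. 175. 180.] [14 14 16]
379 207 [449. 180. 180.] [16 19 18]
382 209 [448. 187. 181.] [52 53 54]
384 207 [443. 186. 181.] [150 148 153]
377 204 [448. 174. 181.] [18 18 21]
363 221 [490. 185. 182.] [70 71 74]
374 201 [448. 166. 182.] [16 17 19]
376 204 [450. 173. 182.] [18 16 17]
362 220 [491. 183. 182.] [ 99 101 104]
[468.77879748 173.6577638  151.7675434 ] [ 0.21802006 -0.14568549 -0.16278274] [-0.0411992   0.04539772  0.02202775] 5.65
```

View pics/s4.png

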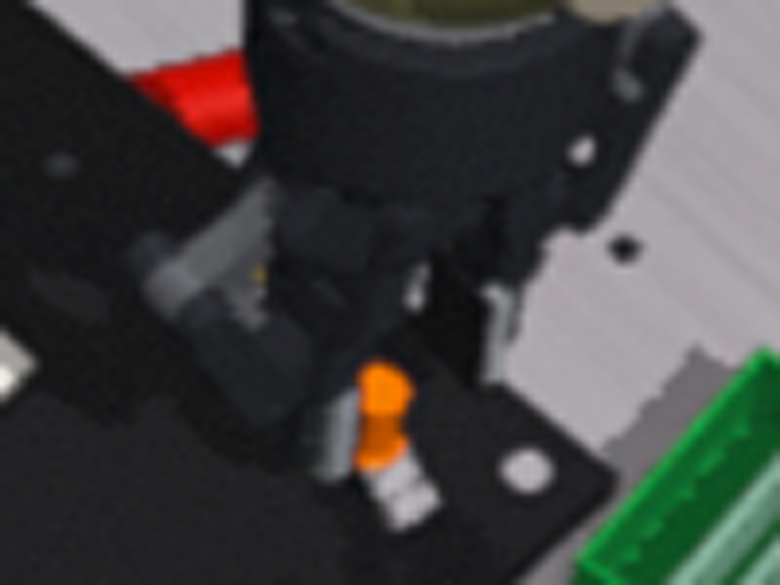

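The knob at (383,410) lies between the pads, and the tips are at about z=179. I'll go down 1 cm more and then close.

{"op": "send_rows", "data": {"targets": [{"offset": [0, 0, -0.4], "spin": 0}, {"offset": [0, 0, -0.7], "spin": 0}, {"offset": [0, 0, -1.0], "spin": 0}, {"offset": [0, 0, -1.0], "spin": 0}]}}

```text
time_s: 5.98
eef_pos: [468.5, 173.6, 141.2]
ee_rot: [-0.0, 0.731, 0.683, -0.0]
force: [-0.2, 0.3, -0.0]
grip_width: 0.402
grip_force: 0.0
```

{"op": "send_rows", "data": {"targets": [{"offset": [0, 0, 0], "spin": 0}, {"offset": [0, 0, 0], "spin": 0}, {"offset": [0, 0, 0], "spin": 0}, {"offset": [0, 0, 0], "spin": 0}, {"offset": [0, 0, 0], "spin": 0}, {"offset": [0, 0, 0], "spin": 0}], "grip": 0, "squeeze": 30}}

```text
time_s: 6.48
eef_pos: [469.1, 173.8, 142.1]
ee_rot: [0.0, 0.731, 0.683, 0.0]
force: [2.5, 1.0, 0.0]
grip_width: 0.108
grip_force: 29.3
```

Gripped: the opening is about 9 mm. Now I'll lift.

{"op": "send_rows", "data": {"targets": [{"offset": [0, 0, 0.2], "spin": 0}, {"offset": [0, -0.05, 0.4], "spin": 0}, {"offset": [0, -0.1, 0.6], "spin": 0}, {"offset": [0, -0.15, 0.8], "spin": 0}, {"offset": [0, -0.15, 0.8], "spin": 0}, {"offset": [0, -0.15, 0.8], "spin": 0}]}}

```text
time_s: 6.98
eef_pos: [468.0, 171.7, 149.0]
ee_rot: [-0.001, 0.731, 0.683, -0.001]
force: [1.1, -5.3, -15.6]
grip_width: 0.108
grip_force: 29.0
```

Run:
```python
from h import *
P,D=ctrl.capture("scene");W=cloud("scene",D);H=cv2.cvtColor(P,cv2.COLOR_RGB2HSV).astype(int)
m=(H[...,0]>5)&(H[...,0]<18)&(H[...,1]>180)&(abs(W[...,0]-470)<30)&(abs(W[...,1]-176)<30)&(D>0)
print("knob z range",W[m][:,2].min(),W[m][:,2].max(),"rows",np.nonzero(m)[0].min(),np.nonzero(m)[0].max())
for r in ctrl.place_of("scene","clip_toe")[:1]:
    u,v=map(int,r["uv"]);print(r,W[v-2:v+3,u-2:u+3,:].reshape(-1,3).round(0)[::3])
q=W[(D>0)&(abs(W[...,0]-471)<9)&(abs(W[...,1]-189)<7)]; print("toe region top",np.percentile(q[:,2],[5,50,80,95]))
D0=np.load("scene0.npy");W0=cloud("scene",D0);q=W0[(D0>0)&(abs(W0[...,0]-471)<9)&(abs(W0[...,1]-189)<7)]; print("before",np.percentile(q[:,2],[5,50,80,95]))
```

```text
knob z range 170.42128738899476 192.42012756863767 rows 205 215
{'uv': [374.4, 221.7], 'conf': 0.66} [[ 885.  556. 1041.]
 [ 466.  190.  169.]
 [ 469.  188.  167.]
 [ 464.  191.  165.]
 [ 468.  190.  166.]
 [ 473.  190.  166.]
 [ 468.  193.  166.]
 [ 471.  191.  164.]
 [ 462.  190.  152.]]
toe region top [3.60970459e-02 2.01303513e+02 4.70063592e+02 4.71442036e+02]
before [ -1.46692611 150.59889052 159.82998109 162.53896485]
```

{"op": "send_rows", "data": {"targets": [{"offset": [0.54, -0.09, 0], "spin": -0.1}, {"offset": [1.07, -0.21, 0], "spin": -0.2}, {"offset": [1.58, -0.38, 0], "spin": -0.3}, {"offset": [2.08, -0.6, 0], "spin": -0.4}, {"offset": [2.55, -0.87, 0], "spin": -0.5}, {"offset": [2.99, -1.18, 0], "spin": -0.6}, {"offset": [3.4, -1.54, 0], "spin": -0.7}, {"offset": [3.77, -1.94, 0], "spin": -0.8}]}}

```text
time_s: 7.75
eef_pos: [505.8, 153.7, 149.3]
ee_rot: [-0.001, 0.94, 0.342, -0.001]
force: [-1.5, 2.7, -13.0]
grip_width: 0.105
grip_force: 29.3
```

Going well. I'll carry on and stop just short of the slide's end.

{"op": "send_rows", "data": {"targets": [{"offset": [0.33, -0.43, 0], "spin": -0.1}, {"offset": [0.61, -0.89, 0], "spin": -0.2}, {"offset": [0.85, -1.38, 0], "spin": -0.3}, {"offset": [1.04, -1.89, 0], "spin": -0.4}, {"offset": [1.17, -2.42, 0], "spin": -0.5}, {"offset": [1.25, -2.96, 0], "spin": -0.6}, {"offset": [1.26, -3.22, 0], "spin": -0.65}, {"offset": [1.26, -3.22, 0], "spin": -0.65}]}}

```text
time_s: 8.42
eef_pos: [519.0, 121.1, 149.6]
ee_rot: [-0.001, 1.0, 0.025, -0.0]
force: [0.9, 1.8, -12.7]
grip_width: 0.11
grip_force: 29.2
```

Run:
```python
from h import *
for cam in("scene","top"):
    P,D=ctrl.capture(cam);W=cloud(cam,D);cv2.imwrite(f"pics/{cam}5.png",P[:,:,::-1])
    for n,h in(("clip_knob",181),("clip_toe",160),("slide",150)):
        for r in ctrl.place_of(cam,n)[:1]:
            u,v=map(int,r["uv"]);print(cam,n,r,ray(cam,r["uv"],h).round(1),W[v,u].round(0))
P=[cv2.resize(cv2.imread("pics/scene5.png")[140:260,240:400],(400,300),interpolation=2),cv2.resize(cv2.imread("pics/top5.png")[195:315,250:410],(400,300),interpolation=2)]
cv2.imwrite("pics/c5.png",np.hstack(P))
```

```text
scene clip_knob {'uv': [327.1, 206.8], 'conf': 0.4} [519.  123.2 181. ] [527. 133. 203.]
scene clip_toe {'uv': [322.0, 221.6], 'conf': 0.44} [536.8 130.8 160. ] [532. 125. 150.]
scene slide {'uv': [298.2, 202.9], 'conf': 0.86} [540.8  67.9 150. ] [543.  70. 158.]
```

View pics/c5.png

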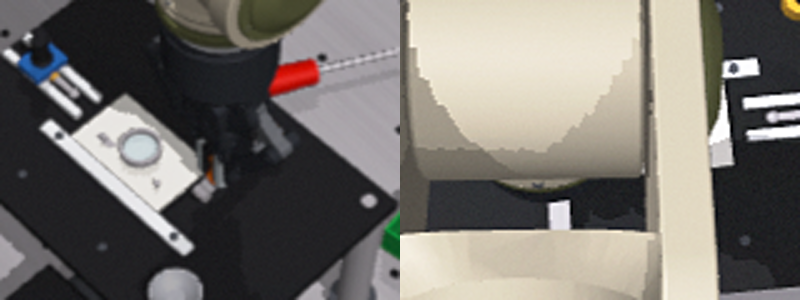

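The toe at (203,188) in the left crop is just short of the slide's +y end. Before going over, I'll check the toe's height.

Run:
```python
from h import *
P,D=ctrl.capture("scene");W=cloud("scene",D)
for v in range(210,222,2): print(v,[(u,*[int(t) for t in W[v,u].round(0)],int(P[v,u].mean())) for u in range(314,330,3)])
```

```text
210 [(314, 532, 102, 159, 229), (317, 527, 105, 157, 232), (320, 521, 106, 153, 84), (323, 524, 118, 170, 72), (326, 528, 130, 188, 86), (329, 524, 134, 188, 70)]
212 [(314, 534, 105, 157, 231), (317, 528, 106, 152, 172), (320, 523, 109, 151, 99), (323, 526, 120, 167, 103), (326, 528, 132, 184, 88), (329, 524, 134, 181, 80)]
214 [(314, 535, 106, 154, 212), (317, 529, 107, 149, 64), (320, 532, 119, 166, 141), (323, 529, 124, 168, 153), (326, 524, 126, 166, 90), (329, 523, 134, 175, 92)]
216 [(314, 537, 109, 151, 64), (317, 538, 118, 163, 103), (320, 534, 122, 165, 156), (323, 530, 125, 165, 132), (326, 521, 122, 152, 40), (329, 517, 126, 153, 32)]
218 [(314, 540, 112, 152, 30), (317, 537, 117, 156, 31), (320, 536, 124, 163, 133), (323, 533, 129, 166, 113), (326, 523, 125, 150, 30), (329, 519, 129, 152, 28)]
220 [(314, 542, 115, 151, 36), (317, 539, 119, 153, 33), (320, 534, 122, 152, 59), (323, 529, 125, 150, 43), (326, 526, 129, 152, 24), (329, 521, 132, 151, 25)]
```

{"op": "send_rows", "data": {"targets": [{"offset": [0, 0, 0.15], "spin": 0}, {"offset": [0, -0.27, 0.15], "spin": -0.05}, {"offset": [0, -0.54, 0.15], "spin": -0.1}, {"offset": [-0.05, -1.08, 0.15], "spin": -0.2}, {"offset": [-0.16, -1.61, 0.15], "spin": -0.3}, {"offset": [-0.28, -2.03, 0.15], "spin": -0.38}, {"offset": [-0.4, -2.34, 0.15], "spin": -0.44}, {"offset": [-0.4, -2.34, 0.15], "spin": -0.44}]}}

```text
time_s: 9.53
eef_pos: [514.1, 97.1, 150.9]
ee_rot: [0.0, 0.981, -0.194, -0.001]
force: [-3.4, 2.5, -15.6]
grip_width: 0.111
grip_force: 29.1
```

Run:
```python
from h import *
print(ctrl.sense()["force"],ctrl.sense()["eef_pos"])
P,D=ctrl.capture("scene");cv2.imwrite("pics/s6.png",cv2.resize(P[160:240,260:360,::-1],(750,600),interpolation=cv2.INTER_CUBIC))
for n,h in(("clip_toe",160),("slide",150)):
    for r in ctrl.place_of("scene",n)[:1]: print(n,r,ray("scene",r["uv"],h).round(1))
```

```text
[ -3.43463821   2.53889142 -15.59888913] [514.05782245  97.07172398 150.87960447]
clip_toe {'uv': [310.6, 203.9], 'conf': 0.5} [528.9  89.1 160. ]
slide {'uv': [297.0, 197.9], 'conf': 0.61} [535.7  57.9 150. ]
```

View pics/s6.png

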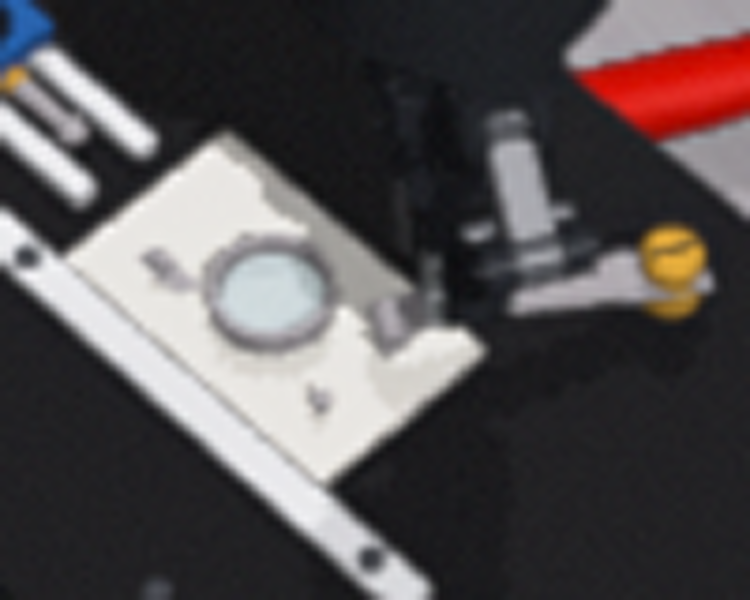

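The toe at (395,325) is over flat slide, between the ring at (270,290) and the +y end, and clear of the stubs. I'll lower it gently.

{"op": "send_rows", "data": {"targets": [{"offset": [0.02, 0, -0.1], "spin": 0}, {"offset": [0.04, 0, -0.2], "spin": 0}, {"offset": [0.06, 0, -0.3], "spin": 0}, {"offset": [0.08, 0, -0.4], "spin": 0}, {"offset": [0.08, 0, -0.4], "spin": 0}]}}

```text
time_s: 10.1
eef_pos: [515.5, 97.0, 147.7]
ee_rot: [0.001, 0.981, -0.192, -0.001]
force: [-4.9, 0.3, -8.8]
grip_width: 0.109
grip_force: 29.7
```

{"op": "send_rows", "data": {"targets": [{"offset": [0, 0, -0.05], "spin": 0}, {"offset": [0.02, 0, -0.1], "spin": 0}, {"offset": [0.02, 0, -0.1], "spin": 0}]}}

```text
time_s: 10.35
eef_pos: [515.8, 96.9, 147.0]
ee_rot: [0.0, 0.981, -0.192, -0.0]
force: [-5.9, 1.0, -6.8]
grip_width: 0.114
grip_force: 29.8
```

{"op": "send_rows", "data": {"targets": [{"offset": [0.0, 0, -0.05], "spin": 0}, {"offset": [-0.03, 0, -0.1], "spin": 0}, {"offset": [-0.03, 0, -0.1], "spin": 0}]}}

```text
time_s: 10.6
eef_pos: [516.0, 96.9, 146.3]
ee_rot: [0.0, 0.981, -0.192, 0.001]
force: [-5.3, -0.0, -4.0]
grip_width: 0.107
grip_force: 30.1
```

{"op": "send_rows", "data": {"targets": [{"offset": [0.0, 0, -0.05], "spin": 0}, {"offset": [0, 0, -0.1], "spin": 0}, {"offset": [0, 0, -0.1], "spin": 0}]}}

```text
time_s: 10.85
eef_pos: [516.1, 96.9, 146.1]
ee_rot: [0.0, 0.981, -0.192, 0.001]
force: [-7.7, -0.5, 3.3]
grip_width: 0.109
grip_force: 30.9
```

{"op": "send_rows", "data": {"targets": [{"offset": [-0.05, 0, 0.06], "spin": 0}, {"offset": [-0.1, 0, 0.06], "spin": 0}]}}

```text
time_s: 11.02
eef_pos: [516.0, 96.9, 146.3]
ee_rot: [-0.0, 0.981, -0.192, 0.002]
force: [0.7, -0.3, -1.0]
grip_width: 0.113
grip_force: 30.3
```

{"op": "send_rows", "data": {"targets": [{"offset": [0, 0, 0], "spin": 0}, {"offset": [0, 0, 0], "spin": 0}, {"offset": [0, 0, 0], "spin": 0}, {"offset": [0, 0, 0], "spin": 0}], "grip": 0.35}}

```text
time_s: 11.35
eef_pos: [515.3, 97.1, 145.3]
ee_rot: [-0.0, 0.981, -0.192, 0.001]
force: [0.0, -0.4, -0.4]
grip_width: 0.347
grip_force: 0.0
```

{"op": "send_rows", "data": {"targets": [{"offset": [0, 0, 1], "spin": 0}, {"offset": [0, 0, 2.5], "spin": 0}, {"offset": [0, 0, 5], "spin": 0}, {"offset": [0, 0, 8], "spin": 0}, {"offset": [0, 0, 10], "spin": 0}, {"offset": [0, 0, 10], "spin": 0}]}}

```text
time_s: 11.85
eef_pos: [516.5, 97.2, 250.2]
ee_rot: [-0.001, 0.981, -0.192, 0.004]
force: [0.7, 0.2, 0.1]
grip_width: 0.353
grip_force: 0.0
```

The clip is released. Next I'll locate the stop knob from its cap points, and check the slide and the clip.

Run:
```python
from h import *
np.set_printoptions(precision=1,suppress=True)
for cam in("top","scene"):
    D=np.load(f"{cam}0.npy");W=cloud(cam,D)
    q=W[(D>0)&(W[...,2]>182)&(W[...,2]<192)&(np.hypot(W[...,0]-554,W[...,1]+44)<20)]; print(cam,len(q),(q.max(0)+q.min(0))/2,np.median(q,0))
P,D=ctrl.capture("scene");cv2.imwrite("pics/s7f.png",P[:,:,::-1])
cv2.imwrite("pics/s7.png",cv2.resize(P[140:245,220:360,::-1],(800,600),interpolation=cv2.INTER_CUBIC))
W=cloud("scene",D)
# ring centre now vs before
for n,D_ in(("before",np.load("scene0.npy")),("now",D)):
    W_=cloud("scene",D_); m=(D_>0)&(W_[...,2]>160.5)&(W_[...,2]<166)&(np.hypot(W_[...,0]-541,W_[...,1]-62)<22); q=W_[m]; print(n,m.sum(),(q.max(0)+q.min(0))/2, q.mean(0))
d=cv2.absdiff(cv2.imread("pics/scene0.png"),cv2.imread("pics/s7f.png")).max(2)
print("fence-side slide region diff", d[200:235,285:300].mean())
```

```text
top 74 [552.4 -45.2 185.8] [552.6 -45.6 186.5]
scene 52 [551.8 -42.1 186.1] [552.6 -40.7 187.2]
before 90 [541.9  63.7 162.7] [541.6  63.8 162.4]
now 74 [542.   64.1 163.2] [540.9  63.8 162.7]
fence-side slide region diff 3.9257142857142857
```

View pics/s7.png

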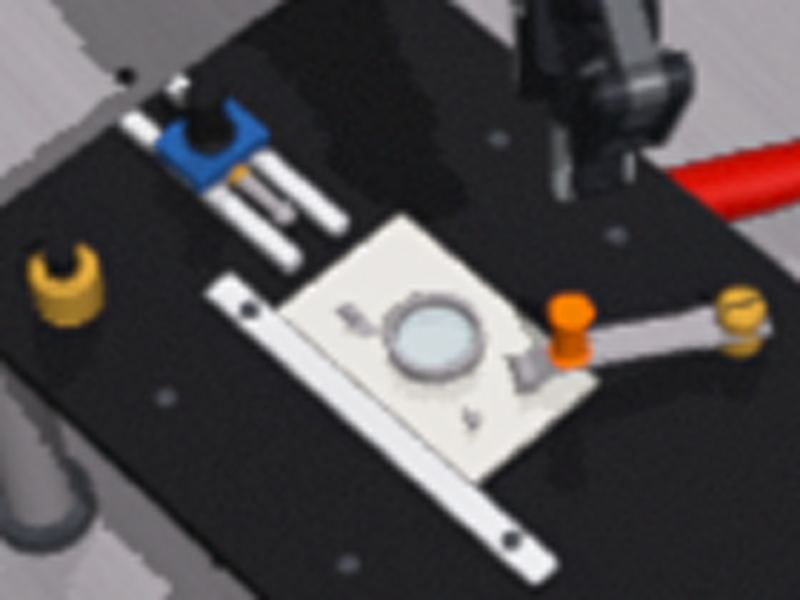

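The clip's toe at (525,370) is on the slide, and the ring hasn't moved. The stop is at (210,140), with its nose tip at (287,213). Now to the stop knob.

{"op": "send_rows", "data": {"targets": [{"offset": [0.9, -3.5, 0], "spin": 0.1}, {"offset": [1.8, -7, 0], "spin": 0.2}, {"offset": [2.7, -10.5, 0], "spin": 0.3}, {"offset": [3.64, -14.1, 0], "spin": 0.4}, {"offset": [3.64, -14.1, 0], "spin": 0.476}, {"offset": [3.64, -14.1, -2], "spin": 0.476}, {"offset": [3.64, -14.1, -4], "spin": 0.476}, {"offset": [3.64, -14.1, -4], "spin": 0.476}], "grip": 0.4}}

```text
time_s: 12.57
eef_pos: [549.3, -43.5, 200.8]
ee_rot: [-0.001, 0.999, 0.044, -0.004]
force: [-0.1, 0.7, -0.2]
grip_width: 0.4
grip_force: 0.0
```

{"op": "send_rows", "data": {"targets": [{"offset": [0, 0, -1.5], "spin": 0}, {"offset": [0, 0, -3], "spin": 0}, {"offset": [0, 0, -4], "spin": 0}, {"offset": [0, 0, -5], "spin": 0}, {"offset": [0, 0, -5.7], "spin": 0}, {"offset": [0, 0, -6.5], "spin": 0}, {"offset": [0, 0, -6.5], "spin": 0}]}}

```text
time_s: 13.15
eef_pos: [550.7, -43.7, 138.7]
ee_rot: [-0.0, 0.999, 0.044, -0.001]
force: [0.3, 0.1, -0.1]
grip_width: 0.403
grip_force: 0.0
```

```bash
cat > loc.py <<'E'
from h import *
np.set_printoptions(precision=1,suppress=True)
s=ctrl.sense(); print(s["eef_pos"],s["force"],s["grip_width"],s["time_s"])
a=np.deg2rad(5.14);R=np.array([[np.cos(a),np.sin(a)],[-np.sin(a),np.cos(a)]])
print("tcp stage",R@(s["eef_pos"][:2]-[539.5,69.5]))
for cam,c0 in(("top",[540.2,68.0]),("scene",[538.7,70.9])):
    P,D=ctrl.capture(cam)
    for n,h in(("stop_knob",175.5),("stop",150),("slide",150)):
        for r in ctrl.place_of(cam,n)[:1]: print(cam,n,round(r["conf"],2),np.array(r["uv"]),R@(ray(cam,r["uv"],h)[:2]-c0))
    W=cloud(cam,D);H=cv2.cvtColor(P,cv2.COLOR_RGB2HSV).astype(int)
    S=(W[...,:2]-c0)@R.T
    m=(D>0)&(H[...,0]>95)&(H[...,0]<125)&(H[...,1]>140)&(abs(S[...,0]-3)<25)&(S[...,1]<-50)&(S[...,1]>-150)&(W[...,2]<170)
    if m.sum()>5: q=S[m]; print(cam,"blue",m.sum(),q.min(0),q.max(0))
E
python3 loc.py
```

```text
[550.7 -43.7 138.7] [ 0.3  0.1 -0.1] 0.4028961458271924 13.15
tcp stage [   1.  -113.7]
top stop_knob 0.74 [277.9 212.3] [60.  97.9]
top stop 0.51 [348.8 245.9] [ 3.3 -3.8]
top slide 0.95 [350.3 248.8] [-1.4 -5.6]
scene stop_knob 0.6 [256.9 160.9] [   3.2 -111. ]
scene stop 0.54 [257.1 168.1] [   2.9 -114.5]
scene slide 0.75 [297.  201.6] [ 1.4 -6.8]
scene blue 75 [  -1.3 -136.6] [  18.8 -102. ]
```

{"op": "send_rows", "data": {"targets": [{"offset": [0.1, 0, 0], "spin": 0}, {"offset": [0.1, 0, 0], "spin": 0}, {"offset": [0.1, 0, 0], "spin": 0}, {"offset": [0.1, 0, 0], "spin": 0}], "grip": 0.22}}

```text
time_s: 13.88
eef_pos: [552.8, -44.0, 140.8]
ee_rot: [0.0, 0.999, 0.044, 0.001]
force: [0.1, 1.1, 6.7]
grip_width: 0.221
grip_force: 2.7
```

Run:
```python
from h import *
s=ctrl.sense();print(s["eef_pos"],s["force"],s["grip_width"])
a=np.deg2rad(5.14);R=np.array([[np.cos(a),np.sin(a)],[-np.sin(a),np.cos(a)]])
for cam,c0,I,tip,e in(("scene",[538.7,70.9],"s7f",(270.2+.6,177.3+.6),None),("top",[540.2,68.0],"top0",(235+536/3.3,170+237/3.3),None)):
    print(cam,"nose tip",R@(ray(cam,tip,154)[:2]-c0))
print("slide -y end scene", [R@(ray("scene",(220+x*.175,140+y*.175),155)[:2]-[538.7,70.9]) for x,y in((402,213),(280,305))])
print("slide -y end top", [R@(ray("top",(235+x/3.3,170+y/3.3),155)[:2]-[540.2,68.0]) for x,y in((478,188),(491,299))])
```

```text
[552.77629143 -43.95021897 140.75425051] [0.09538565 1.06213577 6.7313752 ] 0.22053378107467564
scene nose tip [  1.49831527 -77.18083594]
top nose tip [  1.72043136 -77.61391481]
slide -y end scene [array([-24.76117439, -52.25504042]), array([ 27.4998067 , -53.05863065])]
slide -y end top [array([ 27.02093181, -53.67381672]), array([-25.04284728, -53.55769142])]
```

The gap is about 24 mm. The tips are pressing lightly on the block top (Fz 6.7 N), so I'll raise a little and then push the stop.

{"op": "send_rows", "data": {"targets": [{"offset": [0, 0, 0.3], "spin": 0}, {"offset": [0, 0, 0.5], "spin": 0}, {"offset": [0, 0, 0.5], "spin": 0}]}}

```text
time_s: 14.13
eef_pos: [552.3, -43.9, 145.3]
ee_rot: [0.0, 0.999, 0.044, 0.0]
force: [-0.1, 0.1, -0.5]
grip_width: 0.22
grip_force: 0.0
```

{"op": "send_rows", "data": {"targets": [{"offset": [-0.02, 0.2, 0], "spin": 0}, {"offset": [-0.04, 0.4, 0], "spin": 0}, {"offset": [-0.06, 0.6, 0], "spin": 0}, {"offset": [-0.07, 0.8, 0], "spin": 0}, {"offset": [-0.09, 1.0, 0], "spin": 0}, {"offset": [-0.09, 1.0, 0], "spin": 0}]}}

```text
time_s: 14.63
eef_pos: [551.2, -33.5, 144.9]
ee_rot: [-0.0, 0.999, 0.045, -0.0]
force: [-0.9, -1.7, -0.5]
grip_width: 0.219
grip_force: 0.5
```

```bash
python3 loc.py
```

```text
[551.2 -33.5 144.9] [-0.9 -1.7 -0.5] 0.21916085051508633 14.6333
tcp stage [   2.4 -103.6]
top slide 0.93 [352.2 248.5] [-1.2 -8.5]
scene stop_knob 0.7 [259.1 160.1] [  -0.9 -109.6]
scene stop 0.73 [261.  171.1] [   2.3 -104.1]
scene slide 0.92 [297.3 201.8] [ 1.3 -6.1]
scene blue 69 [   2.9 -129.2] [ 18.2 -91.6]
```

{"op": "send_rows", "data": {"targets": [{"offset": [-0.02, 0.2, 0], "spin": 0}, {"offset": [-0.04, 0.4, 0], "spin": 0}, {"offset": [-0.05, 0.6, 0], "spin": 0}, {"offset": [-0.07, 0.8, 0], "spin": 0}, {"offset": [-0.09, 1.0, 0], "spin": 0}, {"offset": [-0.09, 1.0, 0], "spin": 0}]}}

```text
time_s: 15.53
eef_pos: [550.4, -23.4, 145.0]
ee_rot: [-0.0, 0.999, 0.045, 0.0]
force: [-0.1, -1.5, -1.1]
grip_width: 0.22
grip_force: 0.5
```

```bash
python3 loc.py | grep -v knob
python3 - <<'E'
from h import *
P,D=ctrl.capture("scene");
a=np.deg2rad(5.14);R=np.array([[np.cos(a),-np.sin(a)],[np.sin(a),np.cos(a)]])
# brightness profile along nose axis, height 154, stage x 1.6
for z in (155,):
  for x in(-1,1.5,4):
    print(x,[(y,int(cv2.getRectSubPix(P,(1,1),tuple(map(float,px("scene",[*(R@np.array([x,y])+[538.7,70.9]),z])))).mean())) for y in range(-75,-45,2)])
E
```

```text
[550.4 -23.4 145. ] [-0.1 -1.5 -1.1] 0.22021233760488157 15.5333
tcp stage [  2.5 -93.5]
top slide 0.8 [354.2 249.2] [ -2.6 -11.5]
scene stop 0.71 [318.3 197.5] [-32.3  13.9]
scene slide 0.74 [297.5 199.2] [ -2.8 -10. ]
scene blue 69 [   2.9 -117.5] [ 18.3 -82.1]
-1 [(-75, 93), (-73, 85), (-71, 83), (-69, 83), (-67, 82), (-65, 109), (-63, 123), (-61, 103), (-59, 66), (-57, 40), (-55, 85), (-53, 178), (-51, 234), (-49, 234), (-47, 232)]
1.5 [(-75, 148), (-73, 148), (-71, 147), (-69, 145), (-67, 144), (-65, 155), (-63, 183), (-61, 166), (-59, 123), (-57, 62), (-55, 85), (-53, 174), (-51, 229), (-49, 233), (-47, 232)]
4 [(-75, 138), (-73, 130), (-71, 135), (-69, 134), (-67, 127), (-65, 135), (-63, 159), (-61, 160), (-59, 132), (-57, 69), (-55, 88), (-53, 184), (-51, 229), (-49, 233), (-47, 233)]
```

About 4.5 mm remains. I'll advance 3 mm, then go in fine steps.

{"op": "send_rows", "data": {"targets": [{"offset": [-0.01, 0.1, 0], "spin": 0}, {"offset": [-0.02, 0.2, 0], "spin": 0}, {"offset": [-0.03, 0.3, 0], "spin": 0}, {"offset": [-0.03, 0.3, 0], "spin": 0}]}}

```text
time_s: 16.32
eef_pos: [550.1, -20.9, 145.0]
ee_rot: [0.0, 0.999, 0.044, 0.0]
force: [-0.3, -2.1, -0.2]
grip_width: 0.223
grip_force: 1.1
```

{"op": "send_rows", "data": {"targets": [{"offset": [0, 0.02, 0], "spin": 0}, {"offset": [0, 0.04, 0], "spin": 0}, {"offset": [0, 0.04, 0], "spin": 0}]}}

```text
time_s: 16.57
eef_pos: [550.1, -20.5, 145.0]
ee_rot: [0.0, 0.999, 0.044, -0.0]
force: [-0.1, -2.7, -0.2]
grip_width: 0.223
grip_force: 1.2
```

{"op": "send_rows", "data": {"targets": [{"offset": [0, 0.02, 0], "spin": 0}, {"offset": [0, 0.03, 0], "spin": 0}, {"offset": [0, 0.03, 0], "spin": 0}]}}

```text
time_s: 16.82
eef_pos: [550.1, -20.1, 145.0]
ee_rot: [-0.0, 0.999, 0.044, -0.0]
force: [0.3, -2.4, -0.9]
grip_width: 0.223
grip_force: 1.2
```

```bash
cat > gap.py <<'E'
from h import *
s=ctrl.sense();print(s["eef_pos"].round(2),s["force"].round(1),s["time_s"])
P,D=ctrl.capture("scene");a=np.deg2rad(5.14);R=np.array([[np.cos(a),-np.sin(a)],[np.sin(a),np.cos(a)]])
for x in(1.5,4,12):print(x,[(float(y),int(cv2.getRectSubPix(P,(1,1),tuple(map(float,px("scene",[*(R@np.array([x,y])+[538.7,70.9]),155])))).mean())) for y in range(-63,-48)])
E
python3 gap.py
```

```text
[550.07 -20.14 144.99] [ 0.3 -2.4 -0.9] 16.8167
1.5 [(-63.0, 142), (-62.0, 147), (-61.0, 159), (-60.0, 176), (-59.0, 172), (-58.0, 168), (-57.0, 162), (-56.0, 142), (-55.0, 129), (-54.0, 140), (-53.0, 176), (-52.0, 209), (-51.0, 228), (-50.0, 234), (-49.0, 233)]
4 [(-63.0, 130), (-62.0, 135), (-61.0, 143), (-60.0, 156), (-59.0, 161), (-58.0, 158), (-57.0, 151), (-56.0, 137), (-55.0, 137), (-54.0, 153), (-53.0, 185), (-52.0, 215), (-51.0, 228), (-50.0, 234), (-49.0, 233)]
12 [(-63.0, 140), (-62.0, 106), (-61.0, 70), (-60.0, 42), (-59.0, 27), (-58.0, 24), (-57.0, 27), (-56.0, 45), (-55.0, 76), (-54.0, 118), (-53.0, 166), (-52.0, 208), (-51.0, 234), (-50.0, 234), (-49.0, 234)]
```

{"op": "send_rows", "data": {"targets": [{"offset": [0, 0.02, 0], "spin": 0}, {"offset": [0, 0.03, 0], "spin": 0}, {"offset": [0, 0.03, 0], "spin": 0}]}}

```text
time_s: 17.12
eef_pos: [550.1, -19.8, 145.0]
ee_rot: [0.0, 0.999, 0.044, -0.0]
force: [-1.3, -2.8, -0.2]
grip_width: 0.218
grip_force: 1.2
```

{"op": "send_rows", "data": {"targets": [{"offset": [0, 0.01, 0], "spin": 0}, {"offset": [0, 0.02, 0], "spin": 0}, {"offset": [0, 0.02, 0], "spin": 0}]}}

```text
time_s: 17.37
eef_pos: [550.1, -19.6, 145.0]
ee_rot: [-0.0, 0.999, 0.044, -0.0]
force: [0.5, -2.5, -0.8]
grip_width: 0.217
grip_force: 1.2
```

{"op": "send_rows", "data": {"targets": [{"offset": [0, 0.01, 0], "spin": 0}, {"offset": [0, 0.02, 0], "spin": 0}, {"offset": [0, 0.02, 0], "spin": 0}]}}

```text
time_s: 17.62
eef_pos: [550.1, -19.4, 145.0]
ee_rot: [-0.0, 0.999, 0.044, -0.0]
force: [-0.8, -3.0, 0.9]
grip_width: 0.22
grip_force: 1.2
```

{"op": "send_rows", "data": {"targets": [{"offset": [0, 0.01, 0], "spin": 0}, {"offset": [0, 0.02, 0], "spin": 0}, {"offset": [0, 0.02, 0], "spin": 0}]}}

```text
time_s: 17.87
eef_pos: [550.0, -19.2, 145.0]
ee_rot: [-0.0, 0.999, 0.044, -0.0]
force: [-1.5, -1.9, -0.3]
grip_width: 0.222
grip_force: 1.2
```

{"op": "send_rows", "data": {"targets": [{"offset": [0, 0.01, 0], "spin": 0}, {"offset": [0, 0.02, 0], "spin": 0}, {"offset": [0, 0.02, 0], "spin": 0}]}}

```text
time_s: 18.12
eef_pos: [550.1, -19.0, 145.0]
ee_rot: [-0.0, 0.999, 0.044, -0.0]
force: [-1.6, -2.5, -0.3]
grip_width: 0.223
grip_force: 1.2
```

```bash
python3 gap.py
```

```text
[550.07 -19.04 144.98] [-1.6 -2.5 -0.3] 18.1167
1.5 [(-63.0, 142), (-62.0, 139), (-61.0, 148), (-60.0, 172), (-59.0, 180), (-58.0, 189), (-57.0, 191), (-56.0, 171), (-55.0, 159), (-54.0, 165), (-53.0, 188), (-52.0, 211), (-51.0, 228), (-50.0, 233), (-49.0, 233)]
4 [(-63.0, 132), (-62.0, 131), (-61.0, 132), (-60.0, 143), (-59.0, 155), (-58.0, 160), (-57.0, 162), (-56.0, 155), (-55.0, 159), (-54.0, 172), (-53.0, 195), (-52.0, 220), (-51.0, 229), (-50.0, 233), (-49.0, 233)]
12 [(-63.0, 140), (-62.0, 106), (-61.0, 69), (-60.0, 41), (-59.0, 28), (-58.0, 24), (-57.0, 27), (-56.0, 44), (-55.0, 73), (-54.0, 113), (-53.0, 162), (-52.0, 205), (-51.0, 231), (-50.0, 231), (-49.0, 231)]
```

{"op": "send_rows", "data": {"targets": [{"offset": [0, 0.01, 0], "spin": 0}, {"offset": [0, 0.02, 0], "spin": 0}, {"offset": [0, 0.02, 0], "spin": 0}]}}

```text
time_s: 18.42
eef_pos: [550.1, -18.8, 145.0]
ee_rot: [0.0, 0.999, 0.044, -0.0]
force: [-1.4, -2.9, 0.9]
grip_width: 0.224
grip_force: 1.2
```

{"op": "send_rows", "data": {"targets": [{"offset": [0, 0.01, 0], "spin": 0}, {"offset": [0, 0.015, 0], "spin": 0}, {"offset": [0, 0.015, 0], "spin": 0}]}}

```text
time_s: 18.67
eef_pos: [550.1, -18.7, 145.0]
ee_rot: [-0.0, 0.999, 0.044, -0.0]
force: [-1.1, -3.0, 0.3]
grip_width: 0.214
grip_force: 1.3
```

{"op": "send_rows", "data": {"targets": [{"offset": [0, 0.01, 0], "spin": 0}, {"offset": [0, 0.015, 0], "spin": 0}, {"offset": [0, 0.015, 0], "spin": 0}]}}

```text
time_s: 18.92
eef_pos: [550.1, -18.6, 145.0]
ee_rot: [0.0, 0.999, 0.044, -0.0]
force: [-1.7, -4.0, -0.4]
grip_width: 0.218
grip_force: 1.5
```

{"op": "send_rows", "data": {"targets": [{"offset": [0, 0.01, 0], "spin": 0}, {"offset": [0, 0.015, 0], "spin": 0}, {"offset": [0, 0.015, 0], "spin": 0}]}}

```text
time_s: 19.17
eef_pos: [550.1, -18.5, 145.0]
ee_rot: [0.0, 0.999, 0.044, -0.0]
force: [-1.6, -3.6, -0.1]
grip_width: 0.218
grip_force: 1.8
```

The pad force has risen from 1.2 to 1.8, so the nose is touching the slide. One more small nudge will confirm it.

{"op": "send_rows", "data": {"targets": [{"offset": [0, 0.01, 0], "spin": 0}, {"offset": [0, 0.01, 0], "spin": 0}, {"offset": [0, 0.01, 0], "spin": 0}]}}

```text
time_s: 19.42
eef_pos: [550.1, -18.4, 145.0]
ee_rot: [0.0, 0.999, 0.044, -0.0]
force: [-2.6, -3.7, 0.8]
grip_width: 0.221
grip_force: 2.1
```

```bash
python3 gap.py
```

```text
[550.09 -18.4  145.01] [-2.6 -3.7  0.8] 19.4167
1.5 [(-63.0, 149), (-62.0, 144), (-61.0, 151), (-60.0, 169), (-59.0, 179), (-58.0, 189), (-57.0, 194), (-56.0, 178), (-55.0, 169), (-54.0, 175), (-53.0, 195), (-52.0, 214), (-51.0, 228), (-50.0, 233), (-49.0, 233)]
4 [(-63.0, 134), (-62.0, 131), (-61.0, 129), (-60.0, 136), (-59.0, 149), (-58.0, 157), (-57.0, 164), (-56.0, 163), (-55.0, 172), (-54.0, 186), (-53.0, 206), (-52.0, 225), (-51.0, 231), (-50.0, 233), (-49.0, 233)]
12 [(-63.0, 140), (-62.0, 106), (-61.0, 70), (-60.0, 42), (-59.0, 27), (-58.0, 23), (-57.0, 27), (-56.0, 43), (-55.0, 72), (-54.0, 113), (-53.0, 162), (-52.0, 205), (-51.0, 231), (-50.0, 231), (-49.0, 232)]
```

The nose is in contact at about 2 N and the slide hasn't shifted. I'll back off, open, rise, and return to the clip knob.

{"op": "send_rows", "data": {"targets": [{"offset": [0.01, -0.1, 0], "spin": 0}, {"offset": [0.02, -0.2, 0], "spin": 0}, {"offset": [0.02, -0.2, 0], "spin": 0}]}}

```text
time_s: 19.72
eef_pos: [550.6, -20.0, 145.1]
ee_rot: [-0.0, 0.999, 0.044, 0.0]
force: [-0.8, -0.7, 0.0]
grip_width: 0.224
grip_force: 0.0
```

{"op": "send_rows", "data": {"targets": [{"offset": [0, 0, 0], "spin": 0}, {"offset": [0, 0, 0], "spin": 0}, {"offset": [0, 0, 0.5], "spin": 0}, {"offset": [0, 0, 2], "spin": 0}, {"offset": [0, 0, 4], "spin": 0}, {"offset": [0, 0, 7], "spin": 0}, {"offset": [0, 0, 10], "spin": 0}, {"offset": [0, 0, 10], "spin": 0}], "grip": 0.35}}

```text
time_s: 20.38
eef_pos: [552.2, -20.6, 251.3]
ee_rot: [0.001, 0.999, 0.045, 0.005]
force: [-0.3, -0.8, 1.8]
grip_width: 0.35
grip_force: 0.0
```

{"op": "send_rows", "data": {"targets": [{"offset": [-0.9, 3, 0], "spin": -0.12}, {"offset": [-1.8, 6, 0], "spin": -0.24}, {"offset": [-2.6, 9, 0], "spin": -0.36}, {"offset": [-3.5, 11.75, 0], "spin": -0.476}, {"offset": [-3.5, 11.75, -2], "spin": -0.476}, {"offset": [-3.5, 11.75, -4], "spin": -0.476}, {"offset": [-3.5, 11.75, -4], "spin": -0.476}, {"offset": [-3.5, 11.75, -4], "spin": -0.476}]}}

```text
time_s: 21.05
eef_pos: [515.1, 97.2, 204.9]
ee_rot: [0.0, 0.981, -0.192, -0.001]
force: [0.5, -0.4, 0.2]
grip_width: 0.35
grip_force: 0.0
```

{"op": "send_rows", "data": {"targets": [{"offset": [0.07, -0.02, -1.5], "spin": 0}, {"offset": [0.07, -0.02, -3], "spin": 0}, {"offset": [0.07, -0.02, -4], "spin": 0}, {"offset": [0.07, -0.02, -5], "spin": 0}, {"offset": [0.07, -0.02, -5.5], "spin": 0}, {"offset": [0.07, -0.02, -5.85], "spin": 0}, {"offset": [0.07, -0.02, -5.85], "spin": 0}]}}

```text
time_s: 21.63
eef_pos: [516.0, 97.0, 146.3]
ee_rot: [0.0, 0.981, -0.192, -0.0]
force: [0.1, -0.0, -0.8]
grip_width: 0.35
grip_force: 0.0
```

{"op": "send_rows", "data": {"targets": [{"offset": [0, 0, 0], "spin": 0}, {"offset": [0, 0, 0], "spin": 0}, {"offset": [0, 0, 0], "spin": 0}, {"offset": [0, 0, 0], "spin": 0}, {"offset": [0, 0, 0], "spin": 0}], "grip": 0, "squeeze": 30}}

```text
time_s: 22.05
eef_pos: [516.3, 96.8, 147.1]
ee_rot: [0.0, 0.981, -0.192, 0.001]
force: [-0.7, -2.3, 4.5]
grip_width: 0.108
grip_force: 29.4
```

{"op": "send_rows", "data": {"targets": [{"offset": [0, 0, 0.1], "spin": 0}, {"offset": [-0.03, 0.01, 0.2], "spin": 0}, {"offset": [-0.06, 0.02, 0.3], "spin": 0}, {"offset": [-0.09, 0.03, 0.4], "spin": 0}, {"offset": [-0.12, 0.04, 0.5], "spin": 0}, {"offset": [-0.12, 0.04, 0.5], "spin": 0}]}}

```text
time_s: 22.55
eef_pos: [514.7, 97.4, 150.7]
ee_rot: [0.0, 0.981, -0.192, -0.0]
force: [4.2, -1.9, -10.0]
grip_width: 0.109
grip_force: 29.1
```

```bash
python3 - <<'E'
from h import *
P,D=ctrl.capture("scene");W=cloud("scene",D)
m=(D>0)&(np.hypot(W[...,0]-529,W[...,1]-91)<7)&(W[...,2]<180); print("toe z pct",np.percentile(W[m][:,2],[10,50,80,95]).round(1),m.sum())
D0=np.load("scene0.npy");W_=cloud("scene",D);m=(D>0)&(W_[...,2]>160.5)&(W_[...,2]<166)&(np.hypot(W_[...,0]-541,W_[...,1]-62)<22);q=W_[m];print((q.max(0)+q.min(0))/2,q.mean(0))
E
python3 gap.py
```

```text
toe z pct [155.3 164.3 166.9 167.9] 51
[542.19416392  64.24428254 163.15408706] [542.34580945  64.59721493 162.32895273]
[514.7   97.39 150.72] [  4.6  -2.1 -10.5] 22.6
1.5 [(-63.0, 162), (-62.0, 151), (-61.0, 150), (-60.0, 164), (-59.0, 175), (-58.0, 186), (-57.0, 191), (-56.0, 173), (-55.0, 163), (-54.0, 167), (-53.0, 188), (-52.0, 210), (-51.0, 226), (-50.0, 231), (-49.0, 231)]
4 [(-63.0, 135), (-62.0, 130), (-61.0, 128), (-60.0, 134), (-59.0, 146), (-58.0, 155), (-57.0, 161), (-56.0, 158), (-55.0, 164), (-54.0, 174), (-53.0, 190), (-52.0, 212), (-51.0, 224), (-50.0, 230), (-49.0, 230)]
12 [(-63.0, 143), (-62.0, 106), (-61.0, 71), (-60.0, 45), (-59.0, 33), (-58.0, 30), (-57.0, 32), (-56.0, 46), (-55.0, 72), (-54.0, 113), (-53.0, 163), (-52.0, 206), (-51.0, 231), (-50.0, 232), (-49.0, 231)]
```

The toe is clear by about 4 mm, and the slide and stop are unchanged. Swinging back.

{"op": "send_rows", "data": {"targets": [{"offset": [0.12, 0.31, 0.1], "spin": 0.06}, {"offset": [0.24, 0.72, 0.1], "spin": 0.14}, {"offset": [0.35, 1.25, 0.1], "spin": 0.24}, {"offset": [0.4, 1.79, 0.1], "spin": 0.34}, {"offset": [0.4, 2.34, 0.1], "spin": 0.44}, {"offset": [0.34, 2.88, 0.1], "spin": 0.54}, {"offset": [0.24, 3.41, 0.1], "spin": 0.64}, {"offset": [0.16, 3.67, 0.1], "spin": 0.69}]}}

```text
time_s: 23.32
eef_pos: [516.0, 134.4, 151.6]
ee_rot: [0.0, 0.988, 0.154, -0.001]
force: [4.0, -2.8, -11.2]
grip_width: 0.108
grip_force: 29.1
```

{"op": "send_rows", "data": {"targets": [{"offset": [-0.19, 0.51, 0], "spin": 0.1}, {"offset": [-0.42, 1.0, 0], "spin": 0.2}, {"offset": [-0.71, 1.46, 0], "spin": 0.3}, {"offset": [-1.04, 1.89, 0], "spin": 0.4}, {"offset": [-1.41, 2.29, 0], "spin": 0.5}, {"offset": [-1.82, 2.65, 0], "spin": 0.6}, {"offset": [-2.26, 2.96, 0], "spin": 0.7}, {"offset": [-2.73, 3.23, 0], "spin": 0.8}]}}

```text
time_s: 23.98
eef_pos: [488.2, 166.1, 151.4]
ee_rot: [-0.0, 0.85, 0.526, -0.001]
force: [2.5, -5.3, -13.2]
grip_width: 0.109
grip_force: 29.0
```

{"op": "send_rows", "data": {"targets": [{"offset": [-0.5, 0.22, 0], "spin": 0.1}, {"offset": [-1.01, 0.39, 0], "spin": 0.2}, {"offset": [-1.54, 0.51, 0], "spin": 0.3}, {"offset": [-1.81, 0.55, 0], "spin": 0.35}, {"offset": [-1.81, 0.55, 0], "spin": 0.35}, {"offset": [-1.81, 0.55, 0], "spin": 0.35}]}}

```text
time_s: 24.48
eef_pos: [469.3, 171.4, 151.1]
ee_rot: [-0.001, 0.747, 0.664, -0.002]
force: [-1.9, -5.5, -13.9]
grip_width: 0.111
grip_force: 29.1
```

{"op": "send_rows", "data": {"targets": [{"offset": [0, 0.03, -0.15], "spin": 0}, {"offset": [0, 0.06, -0.3], "spin": 0}, {"offset": [0, 0.1, -0.45], "spin": 0}, {"offset": [0, 0.1, -0.6], "spin": 0}, {"offset": [0, 0.1, -0.6], "spin": 0}]}}

```text
time_s: 24.9
eef_pos: [470.8, 173.0, 146.6]
ee_rot: [-0.0, 0.748, 0.664, -0.0]
force: [-3.3, -3.4, -4.7]
grip_width: 0.111
grip_force: 29.9
```

{"op": "send_rows", "data": {"targets": [{"offset": [0, 0, 0], "spin": 0}, {"offset": [0, 0, 0], "spin": 0}, {"offset": [0, 0, 0], "spin": 0}, {"offset": [0, 0, 0], "spin": 0}, {"offset": [0, 0, 1], "spin": 0}, {"offset": [0, 0, 3], "spin": 0}, {"offset": [0, 0, 6], "spin": 0}, {"offset": [0, 0, 9], "spin": 0}], "grip": 0.4}}

```text
time_s: 25.57
eef_pos: [470.8, 173.0, 238.4]
ee_rot: [-0.0, 0.748, 0.664, 0.0]
force: [0.9, -0.3, -0.0]
grip_width: 0.401
grip_force: 0.0
```

{"op": "send_rows", "data": {"targets": [{"offset": [-2, -2, 0], "spin": 0}, {"offset": [-4, -5, 0], "spin": 0}, {"offset": [-6, -8, 0], "spin": 0}, {"offset": [-8, -11, 0], "spin": 0}, {"offset": [-10, -14, 0], "spin": 0}, {"offset": [-10, -17, 0], "spin": 0}, {"offset": [-10, -17, 0], "spin": 0}]}}

```text
time_s: 26.15
eef_pos: [370.8, -0.6, 237.7]
ee_rot: [0.001, 0.749, 0.663, 0.0]
force: [-0.2, 1.0, -0.4]
grip_width: 0.399
grip_force: 0.0
```

```bash
python3 gap.py
python3 - <<'E'
from h import *
np.set_printoptions(precision=1,suppress=True)
for cam in("scene","top"):
    P,D=ctrl.capture(cam); 
    for n,h in(("clip_knob",173.5),("clip_toe",151.5),("slide",150),("stop",150)):
        for r in ctrl.place_of(cam,n)[:1]: print(cam,n,round(r["conf"],2),np.array(r["uv"]),ray(cam,r["uv"],h))
    for k,D_ in(("before",np.load(f"{cam}0.npy")),("now",D)):
        W=cloud(cam,D_);m=(D_>0)&(W[...,2]>160.5)&(W[...,2]<166)&(np.hypot(W[...,0]-541,W[...,1]-62)<22);q=W[m];print(k,m.sum(),(q.max(0)+q.min(0))/2,q.mean(0))
    # sub-pixel slide shift by phase correlation on ring/fence-edge patch
    A=cv2.cvtColor(cv2.imread(f"pics/{cam}0.png"),6).astype(np.float32);B=cv2.cvtColor(P,cv2.COLOR_RGB2GRAY).astype(np.float32)
    b=(280,186,312,214) if cam=="scene" else(330,232,376,262)
    print(cam,"shift px",cv2.phaseCorrelate(A[b[1]:b[3],b[0]:b[2]],B[b[1]:b[3],b[0]:b[2]]))
E
```

```text
[370.8   -0.59 237.74] [-0.2  1.  -0.4] 26.15
1.5 [(-63.0, 159), (-62.0, 148), (-61.0, 148), (-60.0, 162), (-59.0, 172), (-58.0, 182), (-57.0, 187), (-56.0, 171), (-55.0, 160), (-54.0, 165), (-53.0, 186), (-52.0, 208), (-51.0, 224), (-50.0, 228), (-49.0, 228)]
4 [(-63.0, 133), (-62.0, 129), (-61.0, 126), (-60.0, 132), (-59.0, 143), (-58.0, 152), (-57.0, 158), (-56.0, 155), (-55.0, 161), (-54.0, 171), (-53.0, 187), (-52.0, 208), (-51.0, 221), (-50.0, 228), (-49.0, 228)]
12 [(-63.0, 139), (-62.0, 103), (-61.0, 69), (-60.0, 44), (-59.0, 31), (-58.0, 28), (-57.0, 30), (-56.0, 44), (-55.0, 70), (-54.0, 110), (-53.0, 160), (-52.0, 203), (-51.0, 229), (-50.0, 229), (-49.0, 229)]
scene clip_knob 0.57 [367.4 212.8] [469.6 173.6 173.5]
scene clip_toe 0.55 [373.6 228. ] [471.8 194.6 151.5]
scene slide 0.74 [296.4 197.5] [536.   56.5 150. ]
scene stop 0.85 [264.4 175.2] [551.1 -20.9 150. ]
before 90 [541.9  63.7 162.7] [541.6  63.8 162.4]
now 77 [542.3  63.7 163.1] [542.6  64.4 162.6]
scene shift px ((0.018926276409105824, 0.0588042243797986), 0.9921506347755591)
top clip_knob 0.93 [276.4 294. ] [469.3 171.8 173.5]
top clip_toe 0.59 [266.9 291.4] [474.9 188.7 151.5]
top slide 0.87 [352.6 249.7] [537.9  58.8 150. ]
top stop 0.65 [277.5 295.1] [469.4 172.8 150. ]
before 108 [543.1  60.2 162.5] [543.   60.1 162.1]
now 101 [543.   60.2 162.6] [542.2  60.  162.1]
top shift px ((-0.08364825970258138, -0.06312212577949339), 1.0172950420114728)
```

```bash
python3 -c "
from h import *
print(ctrl.finish_job())"
```

```text
the job is handed in; nothing more can be done
None
```

I handed the job in at 26 s: the clip is swung clear and down beside the slide, which shows no measurable shift in the camera images, and the stop's nose was brought up to touch the slide's end at about 2 N. I did not feel for that contact again after letting go of the stop.

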